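# Drop the winch pawl and prove the ratchet

### The job

The hand winch is back together and its ratchet must be set before it is loaded. Reach straight down through the window in the winch's guard and press the pawl's thumb pad until the pawl snaps down onto the ratchet wheel, then push the wooden crank handle away from you, from its near side and without gripping it, until the ratchet stops it, and lean on it there for half a second to prove that it holds. Do not touch the guard or the steel housing, whose thin sheet bends into the drum, and leave the wrench, box and jar round the winch where they lie.

Things in the scene. Friction and masses are not known exactly. Their poses are not given: they have to be found in the camera images.
- winch: The whole hand winch, fixed to the bench by its plywood mounting board (210 x 210 x 18 mm). Origin: centre of the board's underside, on the bench top. Its x axis points away from the robot (turned by up to 0.4 rad), y to the left along the drum's axle, z up. All offsets below are in this frame.
- housing: The fixed steel housing, not to be touched: two upright side plates at y = -80 and +80 mm and over them the grey sheet-metal guard, 176 (x) x 171 (y) mm, flat top at z = 181.5 mm, edges folded down 24 mm. The drum turns between the plates. Origin and axes as winch.
- window (a point): Centre of the rectangular window cut in the guard's flat top, in the plane of the top (offset x 2, y -35, z 181.5 mm). The opening is 84 mm along x and 72 mm along y; its rolled edge takes 2.5 mm of that on each side. Axes as winch.
- pawl (a joint): Angle of the pawl, a 50 mm steel lever under the window, rad. 0 = up, clear of the ratchet wheel (start); grows as it is pressed. An over-centre spring holds it up: about 3 N on the pad starts it, past about 0.12 it snaps down by itself and stays. It rests between 0.29 (on a tooth's tip) and 0.48 (in the gap against a tooth); from a tip it drops into the gap as the wheel turns on.
- pawl_pad (a point): Centre of the upper face of the pawl's ribbed thumb pad (24 x 30 mm), on the pawl's free end, under the window and at the start 13 mm (x) beyond its centre. Starts 12 mm below the guard's top (near edge 7 mm), sloping down away from the robot; snaps over when pressed to about 16 mm; ends about level, 23 to 31 mm below the guard's top and 8 to 13 mm nearer the robot.
- crank (a joint): Angle of the crank, drum and ratchet wheel, which turn together, rad. 0 = crank arm straight up, positive = its top leaning away from the robot (+x of the winch); start -0.7 to 0.1. About 1.5 N at the handle turns it; it stays where it is left. With the pawl down it is stopped in the positive direction at -0.54, -0.02 or 0.51, whichever comes next (teeth every 0.524 rad).
- crank_grip: The crank's wooden handle, a round grip 24 mm thick and 78 mm long lying along the winch's y axis outside the left side plate (y = 100 to 178 mm), 92 mm from the axle. Origin: on the grip's axis line, at y = 0 of the winch; axes turn with the crank.
- grip_back: The far half (+x side) of the same wooden handle, the side that only a gripping or pulling finger would press. Same origin and axes as crank_grip, which stands for the near half.
- grip_mid (a point): Middle of the wooden handle, on its axis line (y = 139 mm).
- axle (a point): The point of the axle's axis level with the handle's middle (offset x 0, y 139, z 85 mm): the handle circles about it.
- adjustable_wrench: Bystander: loose steel adjustable wrench, 196 mm long, 12 mm thick, on the bench before the winch.
- screw_box_2: Bystander: loose small cardboard box, 50 x 70 x 60 mm, on the bench to the left of the winch, under the handle.
- screw_jar_2: Bystander: loose small jar of brass screws with a pale lid, 67 mm wide, 81 mm tall, on the bench to the right of the winch.

How it is judged:
On the way, in this order (a step that is already met when the one before it is completed fails the run):
1. the pawl has been pressed over and has dropped onto the ratchet wheel (value of joint pawl above 0.21 rad), for 0.2 s.
2. the crank handle is pushed (4 N or more) against the pawl, a tooth seated on its nose (value of joint pawl above 0.44 rad and (value of joint crank between -0.592 and -0.492 rad or value of joint crank between -0.068 and 0.032 rad or value of joint crank between 0.456 and 0.556 rad) and contact force between crank_grip and the fingers above 4 N), for 0.3 s.
At the end, for the whole second after the job is handed in: The pawl lies fully down in the ratchet wheel (pawl joint over 0.44 rad) with a tooth seated against its nose (crank within 0.05 rad of -0.542, -0.018 or 0.506 rad), and the crank is at rest (value of joint pawl above 0.44 rad and (value of joint crank between -0.592 and -0.492 rad or value of joint crank between -0.068 and 0.032 rad or value of joint crank between 0.456 and 0.556 rad) and velocity of joint crank between -0.05 and 0.05 rad/s); the robot touches nothing.
It fails at once if the guard or the steel housing is touched (contact force between housing and the fingers above 1 N or contact force between housing and the arm above 1 N).
It fails at once if the wrench, the box or the jar is moved more than 15 mm or lifted (distance of any of adjustable_wrench, screw_box_2, screw_jar_2 from where it was at the start of the episode above 0.015 m).
It fails at once if the crank handle is gripped or pulled (its far side is pressed) (contact force between grip_back and the fingers above 2 N).
It also fails if it takes over 50 s, if anything falls off the work surface, if the arm or the gripper's body presses on something with over 40 N, if the wrist force passes 120 N, or if a joint passes its speed limit or range.

### The arm

A 6-joint arm with a two-finger parallel gripper is mounted at the origin on a cart in front of the work surface, level with it; the furniture and walls round the work are solid. World frame = base frame: x ahead of the robot, y to its left, z up, the work surface at z = 0. Lengths are in m, angles in rad, forces in N, time in s.
With the tool pointing down it reaches from about 0.35 to 0.85 m from the base axis. Payload 8.1 kg.
Tool frame: the origin (TCP) lies between the finger pads; the fingertips stand 22 mm ahead of it and the grasp point (between the pads) lies 3 mm ahead of it; z points along the fingers, y is the direction in which the jaws open and shut (so a half turn about z gives the same grasp; the last joint's range is limited). The gripper opens to 85 mm and grips with 20 to 120 N. Pads are 22 mm wide; open, the fingers measure 114 mm over their backs; the gripper's body (76 mm by 85 mm) begins 54 mm behind the grasp point. The pads swing forward as they close: fully open they stand 13 mm farther back than shut.
Start: joints at [-1.21, 0.13, 1.488, -0, 1.523, -0.085], TCP at [0.259, -0.541, 0.253] pointing down, gripper open.
Joint ranges: [-2.96, 2.96], [-0.89, 2.26], [0.02, 2.5], [-1.34, 4.48], [0, 2.73], [-2.66, 2.66]. Speed limits (rad/s): [2.39, 2.39, 2.79, 3.14, 3.14, 3.14].

### API

Orientations are given as a unit quaternion [w, x, y, z].
In Python, from rig import readout, imaging, job_done gives the robot as it stands.
- The arm moves only by the shell command python3 -m handwheel 'ROWS' [OPENING]. ROWS is JSON, one flat list of numbers, 4 for each row, row after row: the shift along the tool's x, y, z scaled (see below), then the turn about the tool's z scaled (see below). In form: [x, y, z, yaw, x, y, z, yaw, ...]. A call has 1 to 12 rows; each row is the pose to reach, as a shift and turn from the pose measured when the call began, along the tool's axes at that moment; what a row does not reach only later rows make up. The controller multiplies each number of a shift by 120 mm and each number of a turn by 1.5 rad. A row lasts 1/10 s, in which the tool goes at most 50 mm and 8.59 degrees, less where a joint would pass 70% of its speed; a pose out of reach is approached as far as the arm can. A call with a number of a shift or a turn outside -1 to 1 is refused whole. A call with a gripper value outside its range is refused whole. OPENING is the opening, from 0 (shut) to 1 (fully open), set as the call begins (- or left out, the last holds). The fingers move at their own pace and stop on an object; the grip force is fixed at half the most. Time passes only in rows, so rows that repeat a pose let the fingers close. It gives the time, the measured TCP pose, the force and the opening at its end, in the units of the state.
- readout.sense(): the state, without advancing time (a new reading comes with each control period).
- imaging.grab_frame(name): name is "side" or "top" or "wrist"; returns a dict with "img" (480x640x3 uint8, red, green, blue), "z_map" (480x640 float32, m along the optical axis (not along the pixel's ray), 0 where there is no reading), "fx", "fy", "cx", "cy" (pixels), "extrinsics" (4x4, takes a point from camera to world coordinates). Camera axes: x right, y down, z forward; pixel columns grow to the right and rows downward; lengths in m; the calibration is good to about 2 mm. A picture is of the moment at which its call begins.
- job_done(): hands the job in, once; it reports no verdict.
The state is a dict: "time_s": time; "q": joint angles; "qvel": joint speeds; "effort": joint torques, N m; "position": TCP position; "orientation": TCP orientation; "wrist_force": force on the tool from outside, world axes, zero at the start; "moment": the same for the moment, N m; "finger_gap": finger opening in m.
Only numpy, scipy, OpenCV 4.12 (cv2) and the standard library are available. Lean on these libraries where they do the work, as an engineer would, in place of code of your own. Each camera call takes 0.05 s, during which the arm holds its last target.

## Working session

There is one attempt and no reset: what is moved stays moved. The work goes in short steps, Python scripts to look and compute and a shell command to move; the robot and the scene stay as the last step left them, time stands still between calls to the robot, and variables do not carry over. Pictures are saved under pics/ and viewed, and the job is handed in when it is done.

```bash
mkdir -p pics; ls; python3 - <<'E'
from rig import readout, imaging
import cv2,pickle
print(readout.sense())
for n in ["side","top","wrist"]:
    f=imaging.grab_frame(n); pickle.dump(f,open(f'pics/{n}0.pkl','wb'))
    cv2.imwrite(f'pics/{n}0.png',f['img'][:,:,::-1]); print(n,f['fx'],f['cx'],f['cy'],f['extrinsics'])
E
```

```text
pics
{'time_s': 0.0, 'q': array([-1.21039307e+00,  1.31149669e-01,  1.48930619e+00, -1.64167867e-05,
        1.52301694e+00, -8.53706255e-02]), 'qvel': array([ 0.00107936, -0.00074773,  0.00099028, -0.0012716 , -0.00134115,
        0.001316  ]), 'effort': array([-1.61630825e-03, -5.69405794e+01, -5.00542510e+01, -1.95828816e-04,
        1.49499241e-02,  2.48646211e-05]), 'position': array([ 0.25853861, -0.5408577 ,  0.2522365 ]), 'orientation': array([-9.30073642e-04,  9.75262848e-01,  2.21046358e-01, -1.36989464e-04]), 'wrist_force': array([-0.19681541, -0.1959664 , -0.08042111]), 'moment': array([-0.00238244, -0.04136432, -0.0110696 ]), 'finger_gap': 0.0854301726556393}
side 581.6091771784489 328.50030047352425 240.27561693838672 [[-0.87417446  0.19320465 -0.44552327  0.87882688]
 [ 0.48517958  0.38619661 -0.7845081   0.75755497]
 [ 0.02048896 -0.90195573 -0.43134217  0.50850043]
 [ 0.          0.          0.          1.        ]]
top 471.76980792925 323.6099939278675 243.01927717014252 [[ 0.01335887 -0.99500811  0.09889591  0.41808879]
 [-0.99988374 -0.01402017 -0.00599478  0.07271424]
 [ 0.00735139 -0.09880433 -0.99507973  0.97686216]
 [ 0.          0.          0.          1.        ]]
wrist 373.5760501710569 314.22320602747925 232.54348351820286 [[ 0.43114404 -0.85788441 -0.27955169  0.33062216]
 [-0.90228177 -0.41046165 -0.13194254 -0.50624806]
 [-0.0015538   0.30912063 -0.95102157  0.37238937]
 [ 0.          0.          0.          1.        ]]
```

View pics/top0.png

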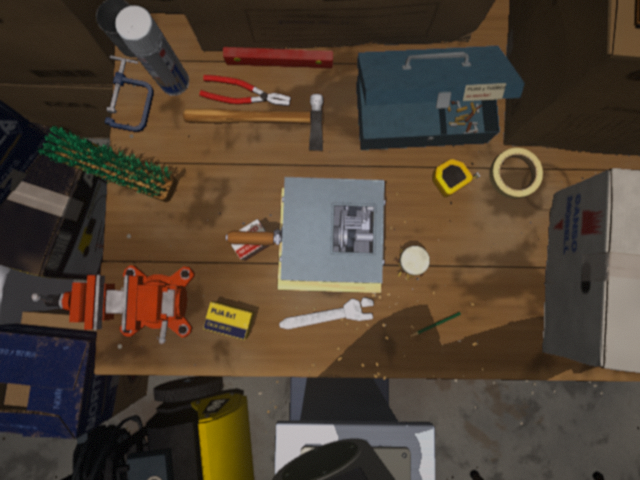

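View pics/side0.png

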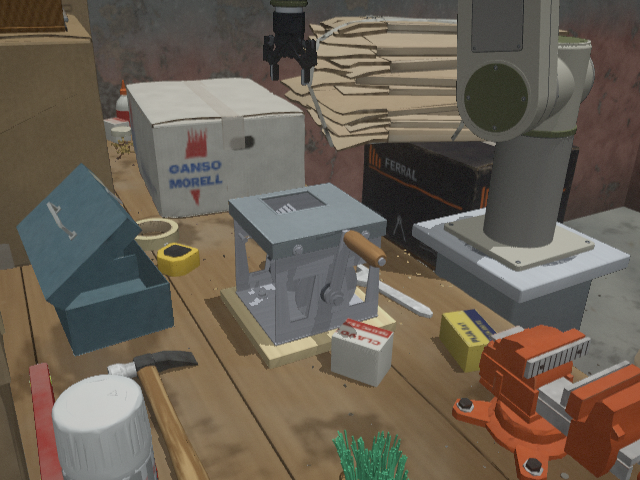

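The top view shows the guard at about columns 281-385 and rows 178-283, with the window at (353,229). The handle runs from (225,238) to (281,238). Next I'll measure these from depth.

```bash
cat > h.py <<'E'
import numpy as np,cv2,pickle
def cloud(f):
    z=f['z_map']; v,u=np.mgrid[:480,:640]
    p=np.stack([(u-f['cx'])/f['fx']*z,(v-f['cy'])/f['fy']*z,z,np.ones_like(z)],-1)
    P=(p@np.array(f['extrinsics']).T)[...,:3]; P[z==0]=np.nan; return P
E
python3 - <<'E'
from h import *
for n in ['top','side']:
    f=pickle.load(open(f'pics/{n}0.pkl','rb')); P=cloud(f)
    m=(abs(P[...,2]-.1815)<.006)&(P[...,0]>.25)&(P[...,0]<.7)&(abs(P[...,1])<.3)
    if n=='top':
        m[:, :276]=0
    k,l,st,_=cv2.connectedComponentsWithStats(m.astype('uint8'))
    i=1+np.argmax(st[1:,4]); m=l==i
    X=P[m]; print(n,st[i],np.median(X[:,2]))
    r=cv2.minAreaRect((X[:,:2]*1000).astype('float32')); print(r)
    # window hole: inner contour
    c,hh=cv2.findContours(m.astype('uint8'),cv2.RETR_CCOMP,cv2.CHAIN_APPROX_NONE)
    for cc,h in zip(c,hh[0]):
        if h[3]>=0 and len(cc)>40:
            q=cc[:,0]; W=P[q[:,1],q[:,0]]; W=W[abs(W[:,2]-.1815)<.006]
            print('win',cv2.minAreaRect((W[:,:2]*1000).astype('float32')), cv2.boundingRect(cc))
    # handle
    hsv=cv2.cvtColor(f['img'],cv2.COLOR_RGB2HSV)
    mm=(P[...,2]>.085)&(P[...,2]<.22)&(P[...,0]>.25)&(P[...,0]<.6)&(P[...,1]>.1)&(P[...,1]<.35)&(hsv[...,1]>110)
    H=P[mm]; print('handle',len(H),np.nanmin(H,0),np.nanmax(H,0),np.nanmedian(H,0))
    # bystanders
    if n=='top':
        for nm,(a,b,c_,d) in dict(wr=(278,296,377,330),box=(228,215,280,262),jar=(400,245,430,277)).items():
            Q=P[b:d,a:c_]; s=Q[Q[...,2]>.008]; print(nm,s.min(0),s.max(0))
E
```

```text
top [ 280  178  104  106 8517] 0.1815423364369163
((520.645263671875, 53.32792282104492), (171.231689453125, 176.72702026367188), 88.99974822998047)
win ((521.8128051757812, 19.24346351623535), (71.63150024414062, 82.50047302246094), 88.88185119628906) (331, 205, 44, 49)
handle 759 [0.36063209 0.15381864 0.08529008] [0.51592416 0.34953632 0.19085823] [0.50021689 0.20134326 0.18388633]
wr [ 0.33830821 -0.033397    0.00802739] [0.40280236 0.15311886 0.01618481]
box [0.47538677 0.14365707 0.00912812] [0.55308785 0.24784818 0.19085823]
jar [ 0.44762436 -0.13425874  0.02983929] [ 0.50361743 -0.07834731  0.09014116]
side [ 228  183  159   81 5937] 0.18101747885404074
((521.7738647460938, 101.83914184570312), (271.6579284667969, 177.9427490234375), 89.0960922241211)
win ((522.899169921875, 20.85455322265625), (75.49053955078125, 84.61754608154297), 88.59236907958984) (262, 192, 64, 23)
handle 704 [0.40290783 0.15533442 0.08532353] [0.51836761 0.34927364 0.18782071] [0.51106795 0.20584497 0.18232769]
```

```bash
python3 - <<'E'
import cv2
a=cv2.imread('pics/top0.png')[165:295,215:400]; cv2.imwrite('pics/t_c.png',cv2.resize(a,None,fx=4,fy=4,interpolation=cv2.INTER_CUBIC))
a=cv2.imread('pics/side0.png')[170:390,210:410]; cv2.imwrite('pics/s_c.png',cv2.resize(a,None,fx=2.7,fy=2.7,interpolation=cv2.INTER_CUBIC))
E
```

```text
(no output)
```

View pics/t_c.png

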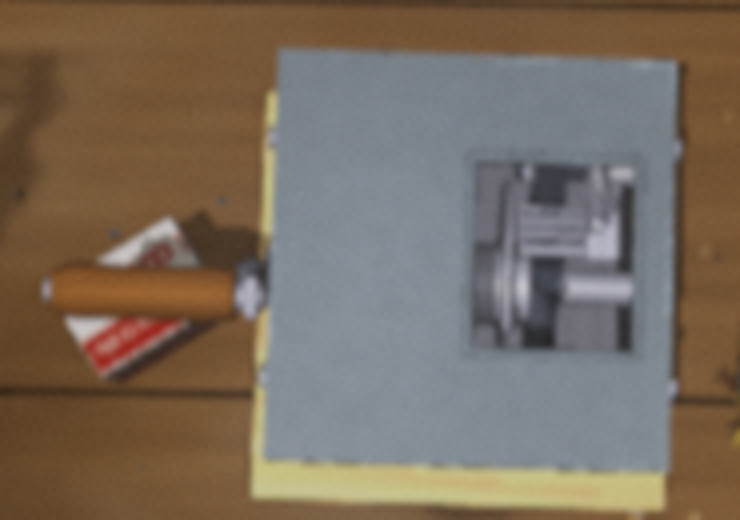

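View pics/s_c.png

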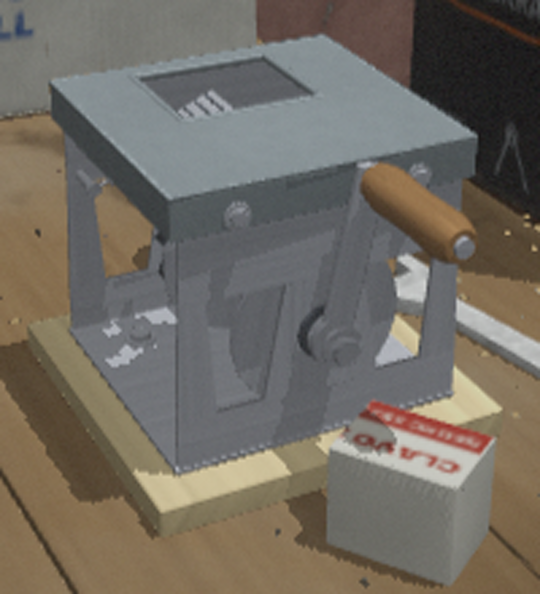

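```bash
python3 - <<'E'
from h import *
f=pickle.load(open('pics/top0.pkl','rb')); P=cloud(f)
yaw=-.018; R=np.array([[np.cos(yaw),-np.sin(yaw)],[np.sin(yaw),np.cos(yaw)]]); O=np.array([.521,.0545])
W=P.copy(); W[...,:2]=(P[...,:2]-O)@R; W*=1000
np.set_printoptions(linewidth=200,suppress=True,precision=0)
print('window z (winch mm below top)'); 
for v in range(206,254,3): print(v, round(float(W[v,353,0])), (181.5-W[v,331:377:3,2]))
print('y',W[220,331:377:3,1])
np.set_printoptions(precision=1,suppress=True)
for n in ['top','side']:
    f=pickle.load(open(f'pics/{n}0.pkl','rb')); P=cloud(f)
    W=P.copy(); W[...,:2]=(P[...,:2]-O)@R; W*=1000
    for y in range(105,180,10):
        m=(abs(W[...,1]-y)<5)&(W[...,2]>120)&(W[...,2]<200)&(abs(W[...,0])<90)
        H=W[m][:,[0,2]]
        if len(H)<8: continue
        from scipy.optimize import least_squares
        s=least_squares(lambda c:np.hypot(H[:,0]-c[0],H[:,1]-c[1])-12,[H[:,0].mean(),H[:,1].mean()-8],loss='soft_l1')
        print(n,y,len(H),s.x,np.hypot(s.x[0],s.x[1]-85),np.arctan2(s.x[0],s.x[1]-85),H.min(0),H.max(0))
E
```

```text
window z (winch mm below top)
206 41 [ -2. 158. 162. 156. 160.  46.   2.  -1.   1.   0.   1.   1.  -0.  -0.  -0.   0.]
209 43 [ -1. 159. 159. 157. 159.  46.  37.  37.  38.  47.  49.  41.  47.  47.   2.  -0.]
212 37 [ -1. 158. 158. 105. 160. 160.  32.  36.  36. 157. 162.  40. 158. 147.  -0.   2.]
215 31 [  1. 162. 159.  97. 162. 158.  30.  33.  33. 156. 158.  42. 160. 144.   1.  -1.]
218 23 [ -2. 161. 157.  97. 162.  14.  14.  14.  15.  16.  18.  41. 157. 142.  -0.   1.]
221 17 [  0. 160. 161.  92. 159.  14.  13.  14.  14.  14.  12.  34. 157. 139.   1.  -0.]
224 11 [ -2. 161. 160.  86. 161.  12.  11.  11.  10.  12.  11. 159. 159. 139.   2.   0.]
227 6 [ -0.  84.  84.  81.  85.   8.   9.   6.   8.   9.   9. 158. 160. 137.   0.  -0.]
230 4 [ -2.  80.  78.  79.  78.  79.  30.  32.  31. 157. 159. 159. 160. 137.  -0.   0.]
233 1 [-3. 77. 75. 74. 75. 79. 60. 59. 93. 91. 94. 97. 95. 95.  1. -1.]
236 -3 [-0. 78. 78. 69. 78. 75. 59. 60. 89. 88. 90. 88. 90. 89. -2.  1.]
239 -10 [-2. 78. 78. 68. 78. 79. 54. 52. 94. 89. 89. 89. 92. 91. -0.  3.]
242 -15 [ -1.  84.  83.  61.  81.  82.  59.  58. 162
[... 1168 characters left out ...]
 -0.2159484338877402 [-23.2 168.6] [ -6.8 186.9]
side 115 92 [-18.9 174.9] 91.87069039529945 -0.20753357274665335 [-24.9 166.9] [ -6.5 187.8]
side 125 90 [-19.1 174.4] 91.38986061712289 -0.21004314803811902 [-25.2 166.1] [ -5.1 187. ]
side 135 93 [-19.2 174.1] 91.17241256007043 -0.21260722328972667 [-24.2 167.9] [ -6.3 187.1]
side 145 91 [-19.5 174.3] 91.41728683502899 -0.2146922423436365 [-24.4 167.1] [ -6.8 186.7]
side 155 86 [-19.2 174.4] 91.43442039991278 -0.21148528566533317 [-25.8 166.7] [ -6.7 186.9]
side 165 111 [-18.9 174.7] 91.65687072736141 -0.20779886212788037 [-29.7 167.2] [ -5.7 187.5]
side 175 194 [-21.3 172.7] 90.24391707644945 -0.23830012797178465 [-29.2 165. ] [ -6.7 187.3]
```

The guard, window and handle agree with the given sizes: handle radius 92 mm, crank about -0.21, pad about 12 mm down at winch (15,-38). That puts the next stop at -0.018. I'll close the gripper and travel at the present height, with the tool x axis along the winch x axis.

```bash
cat >> h.py <<'E'
from scipy.spatial.transform import Rotation as Ro
O=np.array([.521,.0545]); YAW=-.018
def go(wx,wy,z):
    "print tool-axis shift (units of rows) to the winch point (mm), tcp height z (m)"
    from rig import readout
    s=readout.sense(); o=s['orientation']; R=Ro.from_quat([o[1],o[2],o[3],o[0]])
    c,n=np.cos(YAW),np.sin(YAW)
    t=np.array([O[0]+(wx*c-wy*n)/1e3,O[1]+(wx*n+wy*c)/1e3,z])
    d=R.inv().apply(t-s['position'])/.12
    x=R.as_matrix()[:,0]; y=np.arctan2(x[1],x[0])
    p=s['position'][:2]-O
    print('t',round(s['time_s'],2),'units',d.round(3),'yaw',y.round(4),'yaw units(+?)',((YAW-y)/1.5).round(3),'winch mm',(p[0]*c+p[1]*n)*1e3,(-p[0]*n+p[1]*c)*1e3,s['position'][2]*1e3,'F',s['wrist_force'].round(2),'gap',s['finger_gap'],'tilt',R.as_matrix()[:,2].round(4))
E
python3 -c "
from h import *; go(13,-37,.252)"
python3 -m handwheel '[0,0,0,0.1,0,0,0,0.1]' 0; python3 -c "
from h import *; go(13,-37,.252)"
```

```text
t 0.15 units [ 4.072 -3.21   0.009] yaw 0.4458 yaw units(+?) -0.309 winch mm -251.6531086294289 -600.117497536169 252.48593791238983 F [ 0.17  0.46 -0.03] gap 0.08517333599206048 tilt [-5.0e-04  1.3e-03 -1.0e+00]
time_s: 0.35
position: [0.2585, -0.5407, 0.2519]
orientation: [-0.001, 0.989, 0.146, -0.0]
wrist_force: [-0.4, -0.7, 0.2]
finger_gap: 0.0589
t 0.35 units [ 3.536 -3.79   0.008] yaw 0.293 yaw units(+?) -0.207 winch mm -251.75812342827874 -599.8415324271573 251.91337775357414 F [-0.39 -0.74  0.25] gap 0.058887113326785416 tilt [-9.0e-04  2.3e-03 -1.0e+00]
```

```bash
python3 -m handwheel '[0.3,-0.3,0,0.1,0.6,-0.6,0,0.207,0.93,-1,0,0.207,0.93,-1,0,0.207]' 0; python3 -c "
from h import *; go(13,-37,.252)"
```

```text
time_s: 0.75
position: [0.3321, -0.39, 0.252]
orientation: [-0.002, 1.0, -0.006, -0.0]
wrist_force: [0.7, -0.7, -0.4]
finger_gap: 0.0
t 0.75 units [ 1.639 -3.412  0.012] yaw -0.0111 yaw units(+?) -0.005 winch mm -180.81953662760682 -447.82020971939767 252.00843720727218 F [ 0.74 -0.65 -0.42] gap 3.667174637135738e-05 tilt [-4.0e-04  3.8e-03 -1.0e+00]
```

```bash
python3 -m handwheel '[0.18,-0.37,0,0,0.36,-0.74,0,0,0.5,-1,0,0,0.5,-1,0,0]' 0;python3 -m handwheel '[0.18,-0.37,0,0,0.36,-0.74,0,0,0.5,-1,0,0,0.5,-1,0,0]' 0; python3 -m handwheel '[0.18,-0.37,0,0,0.36,-0.74,0,0,0.5,-1,0,0,0.5,-1,0,0]' 0;  python3 -c "
from h import *; go(13,-37,.252)"
```

```text
time_s: 1.15
position: [0.3952, -0.2674, 0.2526]
orientation: [-0.002, 1.0, -0.001, 0.0]
wrist_force: [-0.2, -0.3, 0.6]
finger_gap: -0.0001
time_s: 1.55
position: [0.457, -0.1448, 0.2533]
orientation: [-0.003, 1.0, 0.002, 0.001]
wrist_force: [-0.8, -0.2, 1.0]
finger_gap: -0.0
time_s: 1.95
position: [0.5178, -0.0222, 0.2539]
orientation: [-0.003, 1.0, 0.005, 0.001]
wrist_force: [-0.2, -0.0, -0.4]
finger_gap: 0.0001
t 1.95 units [ 0.133 -0.327  0.018] yaw 0.0108 yaw units(+?) -0.019 winch mm -1.8199495734872226 -76.70295570962396 253.91138297438297 F [-0.15 -0.01 -0.39] gap 9.865025866162493e-05 tilt [ 0.0018  0.0063 -1.    ]
```

```bash
python3 -m handwheel '[0.133,-0.327,0.018,0.019,0.133,-0.327,0.018,0.019,0.133,-0.327,0.018,0.019]' 0;  python3 - <<'E'
from h import *; go(13,-37,.222)
from rig import imaging
for n in ['side','wrist','top']:
    f=imaging.grab_frame(n); cv2.imwrite(f'pics/{n}1.png',f['img'][:,:,::-1]); pickle.dump(f,open(f'pics/{n}1.pkl','wb'))
E
python3 - <<'E'
import cv2
a=cv2.imread('pics/side1.png')[40:280,180:420]
b=cv2.imread('pics/wrist1.png')
cv2.imwrite('pics/c1.png',cv2.hconcat([cv2.resize(a,(400,400)),cv2.resize(b,(400,400))]))
E
```

```text
time_s: 2.25
position: [0.5333, 0.0164, 0.2517]
orientation: [-0.003, 1.0, -0.007, 0.0]
wrist_force: [0.5, 0.1, -0.4]
finger_gap: 0.0003
t 2.25 units [-0.    -0.006  0.247] yaw -0.0148 yaw units(+?) -0.002 winch mm 13.025108344384217 -37.84747958683263 251.66434315099988 F [ 0.48  0.14 -0.43] gap 0.0003152384910863579 tilt [ 0.001   0.0055 -1.    ]
```

View pics/c1.png

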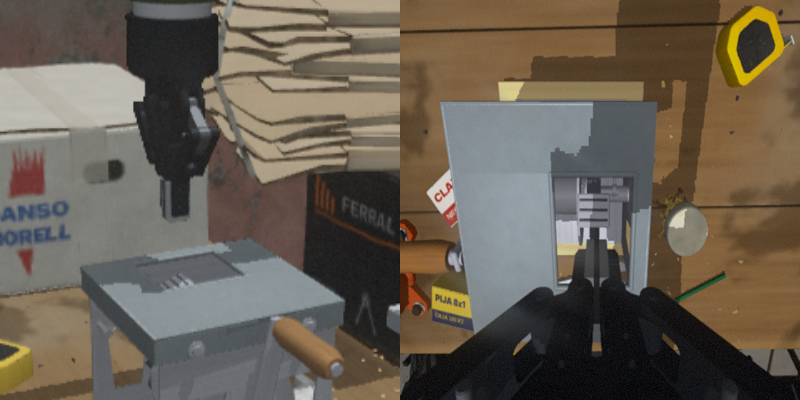

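The fingers hang over the window. The side view shows the slim tips, and the wrist view shows them on line with the ribbed pad. I'll check the tip height and position with depth.

```bash
python3 - <<'E'
from h import *
for n in ['side','top','wrist']:
    f=pickle.load(open(f'pics/{n}1.pkl','rb')); P=cloud(f)
    W=P.copy(); c,s=np.cos(YAW),np.sin(YAW); W[...,:2]=(P[...,:2]-O)@np.array([[c,-s],[s,c]]); W*=1000
    m=(W[...,2]>200)&(W[...,2]<330)&(abs(W[...,0]-13)<60)&(abs(W[...,1]+37)<70)
    Q=W[m]; print(n,len(Q))
    for z in range(220,330,10):
        q=Q[(Q[:,2]>z-5)&(Q[:,2]<=z+5)]
        if len(q): print(z,len(q),q.min(0).round(1),q.max(0).round(1))
E
```

```text
side 2059
230 48 [  3.1 -45.2 229. ] [ 25.7 -28.7 235. ]
240 111 [  3.3 -45.8 235. ] [ 25.6 -22.6 245. ]
250 113 [  2.8 -46.4 245. ] [ 25.8 -22.  254.7]
260 123 [  2.7 -46.1 255. ] [ 25.6 -22.4 265. ]
270 89 [  7.2 -52.1 265.1] [ 27.9 -13.1 275. ]
280 231 [  1.  -76.1 275. ] [ 28.5  -0.7 285. ]
290 208 [  2.1 -79.9 285.1] [ 30.9   7.1 295. ]
300 296 [  1.2 -91.  295. ] [ 32.4  15.4 305. ]
310 321 [   1.6 -100.6  305.1] [ 32.5  24.2 315. ]
320 374 [ -5.1 -97.7 315. ] [ 34.9  25.4 325. ]
top 98
280 12 [ -0.6 -15.9 279.9] [  8.5  -5.5 283.9]
290 10 [  0.8 -12.4 291.1] [  3.7  -2.2 294.5]
300 23 [  0.4  -9.3 295.8] [  7.   -1.9 304.4]
310 4 [  0.8 -93.  305.3] [  1.7  -1.7 311.6]
320 48 [  -0.6 -101.6  318.1] [ 12.9 -90.3 324.7]
wrist 60055
230 71 [ 23.4 -44.1 231.9] [ 24.7 -31.4 235. ]
240 749 [ 19.2 -51.5 235.1] [ 25.1 -24.4 245. ]
250 1002 [ 19.3 -51.4 245. ] [ 25.1 -24.2 255. ]
260 953 [ 19.2 -51.5 255. ] [ 25.3 -24.2 265. ]
270 1953 [  1.5 -68.1 265. ] [ 27.6  -8.8 275. ]
280 6534 [  1.  -76.4 275. ] [2.77e+01 1.00e-01 2.85e+02]
290 9351 [  2.5 -84.3 285. ] [ 30.4   7.4 295. ]
300 13173 [  3.  -92.1 295. ] [ 31.7  15.2 305. ]
310 16984 [   8.5 -100.1  305. ] [ 31.7  23.6 315. ]
320 9285 [  21.  -100.3  315. ] [ 34.3  24.  325. ]
```

Tips are at z ≈ 229.5 mm (TCP − 22 mm, as specified), with a footprint of x 2.5–25, y −52 to −24, well inside the window. Now I'll descend, slowly once the tips reach the pad.

```bash
python3 -m handwheel '[0,0,0.15,0,0,0,0.3,0,0,0,0.42,0,0,0,0.42,0]' 0; python3 -m handwheel '[0,0,0.025,0,0,0,0.05,0,0,0,0.06,0]' 0;  python3 -c "
from h import *; go(13,-37,.1855)"
```

```text
time_s: 2.8
position: [0.5316, 0.0152, 0.199]
orientation: [-0.003, 1.0, -0.01, -0.001]
wrist_force: [0.0, -0.3, -0.4]
finger_gap: -0.0002
time_s: 3.1
position: [0.532, 0.015, 0.1927]
orientation: [-0.003, 1.0, -0.01, -0.001]
wrist_force: [-1.0, 0.0, 1.7]
finger_gap: -0.0003
t 3.1 units [ 0.011 -0.019  0.06 ] yaw -0.019 yaw units(+?) 0.001 winch mm 11.743853478034675 -39.29682379572273 192.70416001518524 F [-0.96  0.02  1.73] gap -0.00028487598479443136 tilt [-0.0013  0.0057 -1.    ]
```

```bash
python3 -m handwheel '[0.01,-0.01,0.02,0,0.01,-0.015,0.03,0]' 0; python3 -m handwheel '[0,0,0.02,0,0,0,0.03,0]' 0;  python3 -c "
from h import *; go(13,-37,.1855)"
```

```text
time_s: 3.3
position: [0.5338, 0.0168, 0.1895]
orientation: [-0.003, 1.0, -0.009, -0.0]
wrist_force: [0.4, -0.7, 1.0]
finger_gap: 0.0001
time_s: 3.5
position: [0.5338, 0.0169, 0.1856]
orientation: [-0.003, 1.0, -0.009, -0.0]
wrist_force: [0.6, 0.3, 0.3]
finger_gap: 0.0002
t 3.5 units [-0.004 -0.003  0.001] yaw -0.0188 yaw units(+?) 0.001 winch mm 13.435684026927456 -37.31595345922119 185.62736092877344 F [0.59 0.27 0.32] gap 0.00020695855897885052 tilt [-2.0e-04  5.6e-03 -1.0e+00]
```

The force rose, then fell back to nothing, so the pawl has probably snapped. Looking to confirm.

```bash
cat > look.py <<'E'
import sys
from h import *; from rig import imaging
k=sys.argv[1]
for n in sys.argv[2:]:
    f=imaging.grab_frame(n); cv2.imwrite(f'pics/{n}{k}.png',f['img'][:,:,::-1]); pickle.dump(f,open(f'pics/{n}{k}.pkl','wb'))
E
python3 look.py 2 wrist side; python3 -c "
import cv2
b=cv2.imread('pics/wrist2.png')[150:400,150:480]
cv2.imwrite('pics/c2.png',cv2.resize(b,None,fx=2.4,fy=2.4))"
```

```text
(no output)
```

View pics/c2.png

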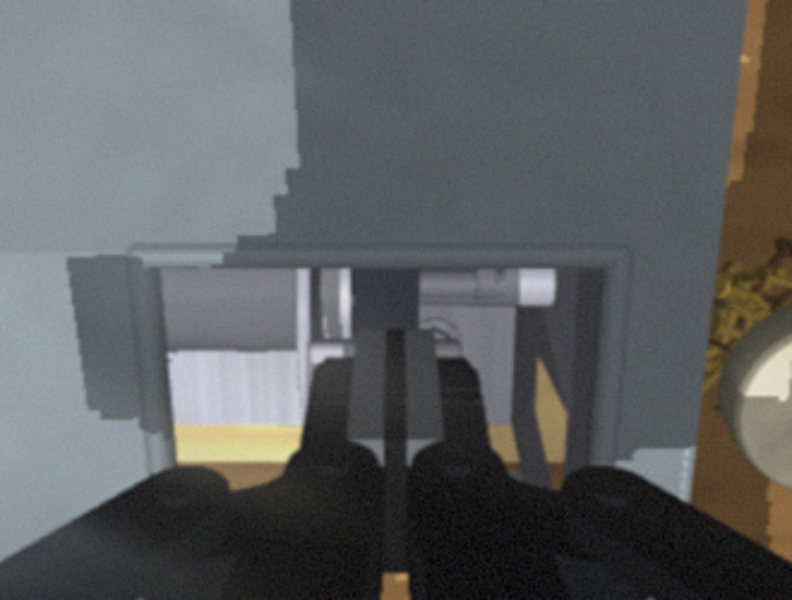

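The fingers hide the pad here; the window rim is well clear on all sides. I'll rise straight up and look again.

```bash
python3 -m handwheel '[0,0,-0.2,0,0,0,-0.5,0,0,0,-0.6,0]' 0; python3 look.py 3 wrist; python3 - <<'E'
from h import *
go(-65,142,.252)
f=pickle.load(open('pics/wrist3.pkl','rb')); P=cloud(f)
W=P.copy(); c,s=np.cos(YAW),np.sin(YAW); W[...,:2]=(P[...,:2]-O)@np.array([[c,-s],[s,c]]); W*=1000
m=(W[...,2]<176)&(W[...,2]>130)&(abs(W[...,1]+38)<12)&(abs(W[...,0])<38)
Q=W[m]
for x in range(-20,40,4):
    q=Q[abs(Q[:,0]-x)<2]
    if len(q): print(x,len(q),'depth',np.percentile(181.5-q[:,2],[10,50,90]).round(1))
cv2.imwrite('pics/c3.png',cv2.resize(f['img'][150:400,150:480,::-1],None,fx=2.4,fy=2.4))
E
```

```text
time_s: 3.9
position: [0.535, 0.0164, 0.2614]
orientation: [-0.003, 1.0, -0.009, 0.002]
wrist_force: [0.8, 0.1, 1.2]
finger_gap: -0.0001
t 3.95 units [-0.67  -1.498  0.09 ] yaw -0.0188 yaw units(+?) 0.001 winch mm 15.223335482814464 -37.83725206109255 262.3520562215417 F [-0.41  0.4   1.71] gap 0.00023915822642884405 tilt [ 0.006   0.0051 -1.    ]
-8 155 depth [28.8 29.8 30.4]
-4 190 depth [28.5 29.3 30.1]
0 187 depth [28.7 29.6 30.4]
4 209 depth [28.6 29.6 30.4]
8 202 depth [28.5 29.4 30.3]
12 313 depth [29.2 30.2 41.4]
16 170 depth [39.6 41.3 47.9]
20 188 depth [40.8 41.9 49.3]
24 123 depth [40.8 41.7 42.5]
28 120 depth [41. 42. 43.]
32 31 depth [41.  41.8 42.5]
```

View pics/c3.png

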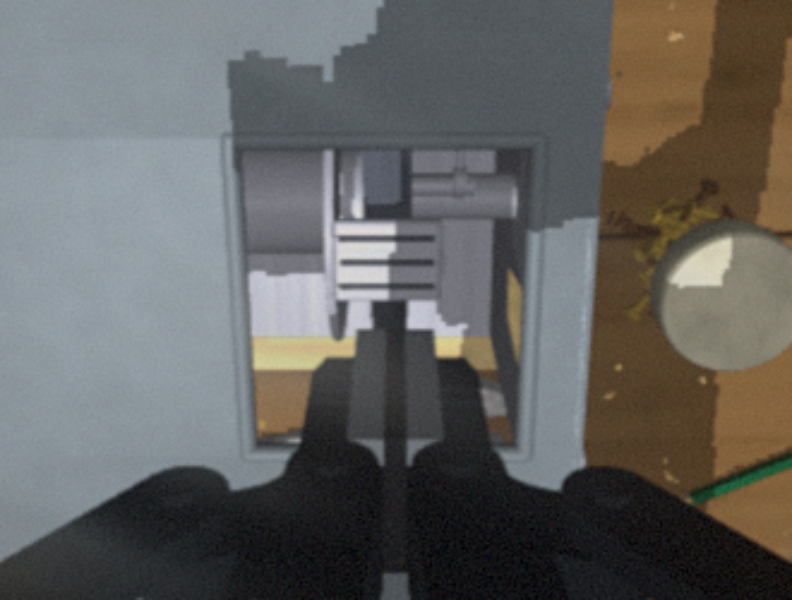

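The pawl is down: the pad lies level 29.5 mm below the guard. Now to the near side of the handle, high first.

```bash
python3 -m handwheel '[-0.17,-0.37,0,0,-0.34,-0.74,0,0,-0.4,-0.9,0,0,-0.4,-0.9,0,0]' 0; python3 -m handwheel '[-0.17,-0.37,0,0,-0.27,-0.6,0,0,-0.27,-0.6,0.05,0]' 0; python3 -c "
from h import *; go(-65,142,.177)"
```

```text
time_s: 4.35
position: [0.4883, 0.1276, 0.2616]
orientation: [-0.003, 1.0, -0.008, 0.002]
wrist_force: [-0.7, -0.1, -0.1]
finger_gap: -0.0001
time_s: 4.65
position: [0.4564, 0.2022, 0.2558]
orientation: [-0.003, 1.0, -0.006, 0.003]
wrist_force: [0.3, 1.3, 0.3]
finger_gap: 0.0001
t 4.65 units [0.015 0.042 0.657] yaw -0.0126 yaw units(+?) -0.004 winch mm -67.26367995742072 146.5315328700483 255.80319527680805 F [0.28 1.33 0.26] gap 5.764381679928904e-05 tilt [ 0.0052  0.0068 -1.    ]
```

```bash
python3 -m handwheel '[0,0.02,0.2,0.004,0.01,0.04,0.5,0.004,0.01,0.04,0.657,0.004,0.01,0.04,0.657,0.004]' 0; python3 look.py 4 side; python3 - <<'E'
from h import *; go(-44,142,.177)
f=pickle.load(open('pics/side4.pkl','rb')); cv2.imwrite('pics/c4.png',cv2.resize(f['img'][100:380,220:500,::-1],None,fx=2,fy=2))
E
```

```text
time_s: 5.05
position: [0.4559, 0.1959, 0.1725]
orientation: [-0.002, 1.0, -0.01, -0.001]
wrist_force: [1.1, -0.2, 0.4]
finger_gap: 0.0002
t 5.1 units [ 0.187 -0.011 -0.017] yaw -0.0196 yaw units(+?) 0.001 winch mm -66.42818834266863 140.75395048734288 174.9050021150391 F [ 0.09 -0.03  0.08] gap -1.0869823070606901e-05 tilt [ 0.0013  0.0052 -1.    ]
```

View pics/c4.png

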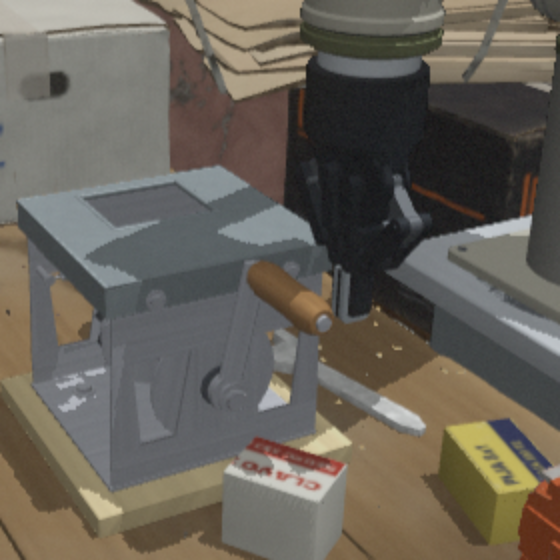

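The fingers hang on the near side of the handle, clear of the housing. Pushing in slow steps.

```bash
python3 -m handwheel '[0.06,0,0,0,0.12,0,0,0,0.18,0,0,0,0.18,0,0,0]' 0; python3 -m handwheel '[0.02,0,0,0,0.04,0,0,0,0.06,0,0,0,0.08,0,0,0,0.1,0,0,0]' 0; python3 -c "
from h import *; go(-24.7,142,.177)"
```

```text
time_s: 5.5
position: [0.4803, 0.196, 0.1759]
orientation: [-0.003, 1.0, -0.01, 0.002]
wrist_force: [0.8, -0.4, 0.7]
finger_gap: 0.0003
time_s: 6.0
position: [0.4923, 0.1958, 0.176]
orientation: [-0.003, 1.0, -0.01, 0.001]
wrist_force: [-2.8, -0.0, 2.4]
finger_gap: 0.0003
t 6.0 units [ 0.054 -0.01  -0.008] yaw -0.0198 yaw units(+?) 0.001 winch mm -31.212753490857718 140.81004683702236 175.9576354411757 F [-2.79 -0.04  2.43] gap 0.0003066486930911047 tilt [ 0.003   0.0056 -1.    ]
```

```bash
python3 -m handwheel '[0.01,0,0,0,0.02,0,0,0,0.03,0,0,0,0.04,0,0,0]' 0; python3 -c "
from h import *; go(-24.7,142,.177)"
```

```text
time_s: 6.4
position: [0.4972, 0.1958, 0.176]
orientation: [-0.003, 1.0, -0.01, 0.001]
wrist_force: [-2.5, -0.2, 2.6]
finger_gap: -0.0001
t 6.4 units [ 0.014 -0.01  -0.008] yaw -0.0198 yaw units(+?) 0.001 winch mm -26.336309819484093 140.83734574209086 176.00391212113317 F [-2.46 -0.2   2.57] gap -0.00013805374989785384 tilt [ 0.0031  0.0057 -1.    ]
```

```bash
python3 -m handwheel '[0.01,0,0,0,0.02,0,0,0,0.02,0,0,0]' 0; python3 -c "
from h import *; go(-24.7,142,.177)"
```

```text
time_s: 6.7
position: [0.4989, 0.1958, 0.1761]
orientation: [-0.003, 1.0, -0.01, 0.0]
wrist_force: [-8.3, -1.0, 6.7]
finger_gap: 0.0
t 6.7 units [-0.    -0.01  -0.008] yaw -0.0197 yaw units(+?) 0.001 winch mm -24.68309649092195 140.84130946822995 176.05547098521572 F [-8.27 -1.02  6.66] gap 1.2126949667218835e-05 tilt [ 0.001   0.0056 -1.    ]
```

The fingers stopped exactly where expected (−24.7 mm) and the force is rising. Now lean on it.

```bash
python3 -m handwheel '[0.01,0,0,0,0.02,0,0,0,0.02,0,0,0]' 0; python3 -m handwheel '[0.01,0,0,0,0.01,0,0,0,0.01,0,0,0,0.01,0,0,0,0.01,0,0,0,0.01,0,0,0,0.01,0,0,0]' 0; python3 -c "
from h import *; go(-24.7,142,.177)"
```

```text
time_s: 7.0
position: [0.4995, 0.1958, 0.1761]
orientation: [-0.003, 1.0, -0.01, -0.002]
wrist_force: [-15.5, -0.9, 10.8]
finger_gap: 0.0001
time_s: 7.7
position: [0.4993, 0.1958, 0.1761]
orientation: [-0.002, 1.0, -0.009, -0.003]
wrist_force: [-12.9, -1.9, 8.9]
finger_gap: -0.0002
t 7.7 units [-0.004 -0.009 -0.007] yaw -0.0189 yaw units(+?) 0.001 winch mm -24.276752064949893 140.88057573083663 176.1239103916746 F [-12.92  -1.85   8.88] gap -0.00016227460247113332 tilt [-0.0066  0.0048 -1.    ]
```

It held 13–15 N for over 0.7 s without moving. Check, then back straight off and check again.

```bash
python3 -m handwheel '[-0.05,0,0,0,-0.15,0,0,0,-0.3,0,0,0,-0.4,0,0,0]' 0; python3 -m handwheel '[0,0,-0.2,0,0,0,-0.5,0,-0.4,0,-0.8,0,-0.6,0,-0.8,0,-0.6,0,-0.8,0]' 0; python3 look.py 5 top side; python3 - <<'E'
from h import *
from scipy.optimize import least_squares
go(0,0,.2)
for n in ['top','side']:
    f=pickle.load(open(f'pics/{n}5.pkl','rb')); P=cloud(f)
    W=P.copy(); c,s=np.cos(YAW),np.sin(YAW); W[...,:2]=(P[...,:2]-O)@np.array([[c,-s],[s,c]]); W*=1000
    m=(abs(W[...,1]-135)<25)&(W[...,2]>120)&(W[...,2]<200)&(abs(W[...,0])<60)
    H=W[m][:,[0,2]]
    q=least_squares(lambda c:np.hypot(H[:,0]-c[0],H[:,1]-c[1])-12,[H[:,0].mean(),H[:,1].mean()-8],loss='soft_l1').x
    print(n,len(H),q,np.arctan2(q[0],q[1]-85))
    m=(W[...,2]<176)&(W[...,2]>120)&(abs(W[...,1]+38)<12)&(abs(W[...,0])<38); Q=W[m]
    for x in range(-16,24,4):
        r=Q[abs(Q[:,0]-x)<2]
        if len(r): print(x,len(r),np.median(181.5-r[:,2]).round(1))
t=cv2.imread('pics/top5.png')[165:365,200:440]; s=cv2.imread('pics/side5.png')[100:400,180:480]
cv2.imwrite('pics/c5.png',cv2.hconcat([cv2.resize(t,(480,400)),cv2.resize(s,(320,400))]))
E
```

```text
time_s: 8.1
position: [0.4507, 0.1966, 0.1762]
orientation: [-0.002, 1.0, -0.01, -0.003]
wrist_force: [0.5, 0.1, -0.3]
finger_gap: 0.0
time_s: 8.6
position: [0.3781, 0.198, 0.2747]
orientation: [-0.003, 1.0, -0.009, -0.001]
wrist_force: [0.8, 0.7, -0.3]
finger_gap: 0.0001
t 8.7 units [1.203 1.174 0.597] yaw -0.0184 yaw units(+?) 0.0 winch mm -144.05830892257814 140.57235500418784 272.961248522796 F [ 0.43 -0.47  0.33] gap -0.00019217697565004408 tilt [-0.0038  0.0052 -1.    ]
top 406 [ -2.27010834 176.81400868] -0.024720039446181192
-16 5 60.2
-12 24 45.9
-8 36 31.9
-4 30 31.3
0 33 30.2
4 32 31.2
8 26 30.8
12 19 30.8
16 25 42.4
20 19 42.3
side 450 [ -2.20472083 176.38167195] -0.024121830429671323
```

View pics/c5.png

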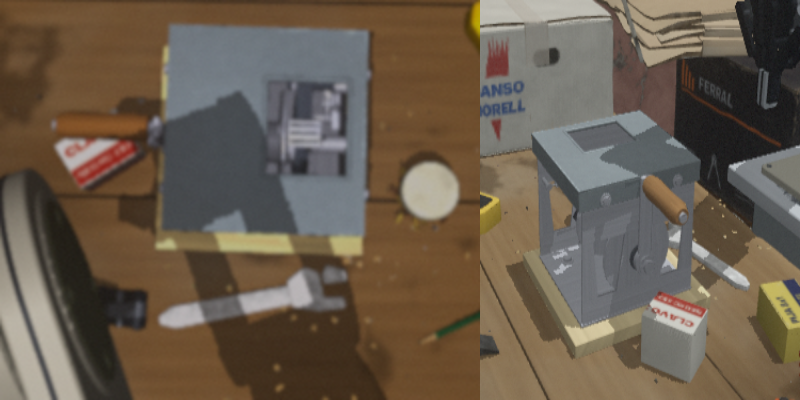

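The crank measures −0.024 (seat at −0.018 ± 0.05). The pad is level at about 31 mm, so fully down. The wrench, box and jar have not moved, and the robot is clear. Handing in.

```bash
python3 -m handwheel '[0,0,0,0,0,0,0,0,0,0,0,0,0,0,0,0]' 0; python3 -c "
from rig import job_done,readout
print(readout.sense()['wrist_force']);print(job_done())"
```

```text
time_s: 9.1
position: [0.3797, 0.1975, 0.2725]
orientation: [-0.002, 1.0, -0.009, -0.002]
wrist_force: [-0.9, -1.0, 0.3]
finger_gap: 0.0001
[-0.89892343 -1.00203527  0.2762492 ]
the job is handed in; nothing more can be done
None
```

The ratchet is set and holding; I handed the job in at about 9 s of the 50 s allowed.

- **Pawl:** I pressed the pad straight down through the window with closed fingers. It snapped down, and the pad then lay level about 29.5 mm below the guard. After the push it measured about 31 mm, the lowest position you gave.
- **Crank:** I pushed the handle from its near side until the tooth stopped it. It held 13–15 N for more than half a second without moving.
- **Last checks:**
  - The crank measured −0.024 rad in both cameras, against a stop at −0.018.
  - By eye, the wrench, box and jar lay where they were; I did not re-measure them.
  - The fingers were well clear of everything, with no contact force beyond sensor noise of about 1 N.
- **Guard and housing:** I saw no sign of contact. The only force near the window was about 1.7 N while pressing the pad.

No check failed or disagreed. The rig gives no verdict.

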